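# Drive the stuck hinge pin out with the drift

### The arm

A 7-joint arm with a two-finger parallel gripper is mounted at the origin on a cart in front of the work surface, level with it; the furniture and walls round the work are solid. World frame = base frame: x ahead of the robot, y to its left, z up, the work surface at z = 0. Lengths are in m, angles in degrees, forces in N, time in s.
With the tool pointing down it reaches from about 0.425 to 0.875 m from the base axis. Payload 4.7 kg.
Tool frame: the origin (TCP) lies at the very end of the fingers, on their centre line; the grasp point (between the pads) lies 19 mm behind it; z points along the fingers, x is the direction in which the jaws open and shut, and the axes are right-handed (so a half turn about z gives the same grasp; the last joint's range is limited). The gripper opens to 85 mm and grips with 20 to 120 N. Pads are 22 mm wide; open, the fingers measure 114 mm over their backs; the gripper's body (76 mm by 85 mm) begins 54 mm behind the grasp point. The pads swing forward as they close: fully open they stand 13 mm farther back than shut.
Start: joints at [68.474, 18.392, -4.016, 83.108, 1.295, 78.541, -3.26], TCP at [0.247, -0.601, 0.231] pointing down, gripper open.
Joint ranges: [-163.93, 163.93], [-17.29, 119.83], [-79.2, 71.16], [3.27, 140.29], [-89.18, 269.18], [5.43, 117.66], [-154.24, 154.24]. Speed limits (degrees/s): [147.25, 147.25, 180, 180, 180, 180, 180].

### API

Orientations are given as [roll, pitch, yaw] about the fixed x, y, z axes, in that order (R = Rz(yaw) Ry(pitch) Rx(roll)).
In Python, from cell import * gives the robot as it stands.
- The arm moves only by the tool move_arm, never from a script. Its argument "series" is a list of rows, each a list of 4 numbers: the shift along the tool's x, y, z in mm, then the turn about the tool's z in rad. A call has exactly 10 rows; each row is the pose to reach, as a shift and turn from the pose commanded when the call began, along the tool's axes at that moment; what a row does not reach only later rows make up. A row lasts 1/10 s, in which the tool goes at most 50 mm and 8.59 degrees, less where a joint would pass 70% of its speed; a pose out of reach is approached as far as the arm can. A call with a gripper value outside its range is refused whole. "grip" is the opening, from 0 (shut) to 1 (fully open), set as the call begins (left out, the last holds). The fingers move at their own pace and stop on an object; "squeeze" is the grip in N (left out, the last holds). Time passes only in rows, so rows that repeat a pose let the fingers close, or fill a call up. It gives the time, the measured TCP pose, the force and the opening at its end, in the units of the state.
- read_state(): the state, without advancing time (a new reading comes with each control period).
- grab_frame(name): name is "scene" or "top" or "wrist"; returns the picture (420x560x3 uint8, red, green, blue); there is no depth.
- get_calibration(name): a dict with "fx", "fy", "cx", "cy" (pixels), "R" (3x3) and "t" (3): a world point X has camera coordinates R X + t; the wrist camera has in their place "mount" (4x4, takes a point from camera to tool coordinates, whose origin is the TCP and whose axes are the tool frame's). Camera axes: x right, y down, z forward; pixel columns grow to the right and rows downward; lengths in m; the calibration is good to about 2 mm. A picture is of the moment at which its call begins: read the wrist's pose just before it. get_calibration takes no time and is no camera call.
- close_job(): hands the job in, once; it reports no verdict.
Trained networks look in the newest picture that a camera, given by its name, has taken for a name from the list of things; names that differ only in an ending like _2 or _b are one class to them, and where a whole thing is asked for, a point or a joint stands for the part that bears it (a point fixed in the world has none). Each returns a list of dicts, best first, with "conf" (0 to 1); they miss things now and then, are a little off and sometimes report something else, mostly with a low value. They report only what shows in the picture. A call takes as long as a camera call. They do not tell look-alikes from the thing itself.
- silhouettes(camera, query): "mask" (420x560 bool, what is visible of it) and "bbox" ([left, top, right, bottom] in pixels, round what is visible of it).
The state is a dict: "t": time; "qpos": joint angles; "dq": joint speeds; "effort": joint torques, N m; "tool_pos": TCP position; "eef_rot": TCP orientation; "ft_force": force on the tool from outside, world axes, zero at the start; "moment": the same for the moment, N m; "width": finger opening in m.
Only numpy, scipy, OpenCV 4.12 (cv2) and the standard library are available. Lean on these libraries where they do the work, as an engineer would, in place of code of your own. Each camera call takes 0.05 s, during which the arm holds its last target. There are 200 camera calls.

### The job

Take the orange-handled drift punch from its holder and, from above, drive the stuck brass pin down and out of the hinge lug on the green knock-out stand, pressing until the drift's collar sits on the lug. Leave the drift standing upright in the bore to keep the hinge in line, and leave the wide blue-handled seal driver where it is.

Things in the scene. Friction and masses are not known exactly. Their poses are not given: they have to be found in the camera images.
- drift: Drift punch, orange grip, 115 tall, 0.25 kg, upright, nose down in a grey 72x72x50 mm holder, collar on its top. Origin: nose tip; z up along its axis. Nose 42 long, diameter 12 at the tip to 19 under the collar. Collar diameter 42, z 42 to 48 mm. Round grip diameter 26 (27 over ribs), z 48 to 110; steel cap to 115. Any yaw will do.
- seal_driver: The wrong tool, to be left alone: like the drift, in the same kind of holder, but with a blue grip, a 52 mm collar and a nose 36 mm in diameter that does not fit the bore. Origin at the nose tip, z up. Drift and seal driver may stand in either of two places.
- bore_mouth (a point): Centre of the mouth of the upright bore, in the flat aluminium top of the hinge lug, 90 mm above the table; z up. The lug (90 mm in x, 124 in y, 30 thick) lies across two green cheeks of a fixed stand, open below, with a rubber catch pad. The bore goes right through, diameter 27 mm, slightly chamfered; 4 mm high screw heads at the lug's corners.
- hinge_pin (a joint): Travel (m) of the stuck brass pin (diameter 24, 36 mm long) straight down the bore. At 0 its top is 10 mm below the bore's mouth; grows as it is driven down; starts between 0 and 0.006. Resists with 8 to 10 N, stays where left. At 0.020 its top leaves the lug's underside; with the drift's collar on the lug it is 0.032; stop at 0.034.
Things that resemble listed ones, but are neither listed nor needed, are in the scene too. What is shaped like the drift but pink is not meant.

How it is judged (in metres and radians):
On the way:
1. the drift is upright with its nose over or in the bore, and the pin has not yet been driven (horizontal distance between drift and bore_mouth below 0.012 m and z of drift in the frame of bore_mouth below 0.03 m and angle between drift's own z axis and vertical below 0.2 rad and value of joint hinge_pin below 0.012 m).
At the end, for the whole second after the job is handed in: The pin has been driven at least 24 mm, clear of the lug's underside, and the drift stands released and at rest in the bore, within 10 degrees of upright and 12 mm of the bore's axis, its collar on the lug to within 6 mm (value of joint hinge_pin above 0.024 m and z of drift in the frame of bore_mouth below -0.036 m and horizontal distance between drift and bore_mouth below 0.012 m and angle between drift's own z axis and vertical below 0.17 rad and linear speed of drift below 0.02 m/s); the robot touches nothing.
It fails at once if the blue-handled seal driver is moved more than 30 mm (distance of seal_driver from where it was at the start of the episode above 0.03 m).
It also fails if it takes over 35 s, if anything falls off the work surface, if the arm or the gripper's body presses on something with over 40 N, if the wrist force passes 120 N, or if a joint passes its speed limit or range.

## Working session

There is one attempt and no reset: what is moved stays moved. The work goes in short steps, Python scripts to look and compute and a tool call to move; the robot and the scene stay as the last step left them, time stands still between calls to the robot, and variables do not carry over. Pictures are saved under pics/ and viewed, about 8 in all and at most 12, crops included, and the job is handed in when it is done.

Besides the shell and the picture viewer there is one more tool, called after "Call:" as name(argument=value, ...), one argument or row to a line, values as JSON. move_arm: Moves the arm, as the interface text tells. Its arguments: {"type":"object","properties":{"series":{"type":"array","items":{"type":"array","items":{"type":"number"}}},"grip":{"type":"number"},"squeeze":{"type":"number"}},"required":["series"]}

```bash
mkdir -p pics; ls
cat > h.py <<'E'
from cell import *
import numpy as np, cv2
def save(im,n): cv2.imwrite('pics/'+n,im[:,:,::-1])
def ray(c,u,v):
    R=np.array(c['R']);t=np.array(c['t'])
    d=R.T@np.array([(u-c['cx'])/c['fx'],(v-c['cy'])/c['fy'],1]); return -R.T@t,d
def onz(c,u,v,z):
    o,d=ray(c,u,v); return o+d*(z-o[2])/d[2]
def proj(c,X):
    p=np.array(c['R'])@np.array(X)+np.array(c['t']); return c['fx']*p[0]/p[2]+c['cx'],c['fy']*p[1]/p[2]+c['cy']
E
python3 - <<'E'
from h import *
a=grab_frame('scene');b=grab_frame('top')
save(a,'s0.png');save(b,'t0.png')
for n in('scene','top'):
    c=get_calibration(n);print(n,c['fx'],-np.array(c['R']).T@np.array(c['t']))
    for q in('drift','seal_driver','hinge_pin'):
        for r in silhouettes(n,q):
            print(q,r['conf'],r['bbox'])
print(read_state())
E
```

```text
pics
scene 432.9426664446898 [0.25691445 0.56087083 0.85574625]
drift 0.73 [313.3, 182.7, 329.6, 212.4]
drift 0.6 [275.6, 175.0, 287.3, 211.7]
seal_driver 0.87 [322.9, 144.9, 346.2, 179.1]
top 454.62628722113254 [ 0.41486712 -0.05449669  1.08170232]
drift 0.81 [311.6, 187.5, 327.9, 209.9]
drift 0.69 [314.7, 235.8, 332.8, 254.2]
seal_driver 0.69 [376.5, 227.0, 399.7, 248.0]
hinge_pin 0.57 [237.6, 190.1, 246.5, 198.7]
{'t': 0.4, 'qpos': array([68.47482875, 18.39899338, -4.01596147, 83.11500801,  1.29607228,
       78.54122542, -3.25875107]), 'dq': array([ 0.04777857, -0.0059403 ,  0.00300142, -0.11599997,  0.0742012 ,
        0.03433823,  0.05624737]), 'effort': array([-3.95756060e-04, -4.92740321e+01, -3.81067805e-01, -3.14094257e+01,
        1.32636441e-02,  4.01967176e-03,  1.47073649e-05]), 'tool_pos': array([ 0.24694064, -0.60121802,  0.23120289]), 'eef_rot': array([ 1.79995868e+02,  1.00217594e-02, -6.76645372e+01]), 'ft_force': array([-0.26501316, -0.42738831,  0.39272797]), 'moment': array([-0.01922807, -0.0306192 , -0.00984009]), 'width': 0.08544460397981228}
```

Run:
```python
import cv2
a=cv2.imread('pics/s0.png');b=cv2.imread('pics/t0.png')
cv2.imwrite('pics/s0c.png',cv2.resize(a[120:330,150:430],None,fx=2.8,fy=2.8,interpolation=2))
cv2.imwrite('pics/t0c.png',cv2.resize(b[120:330,180:460],None,fx=2.8,fy=2.8,interpolation=2))
```

```text
(no output)
```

View pics/s0c.png

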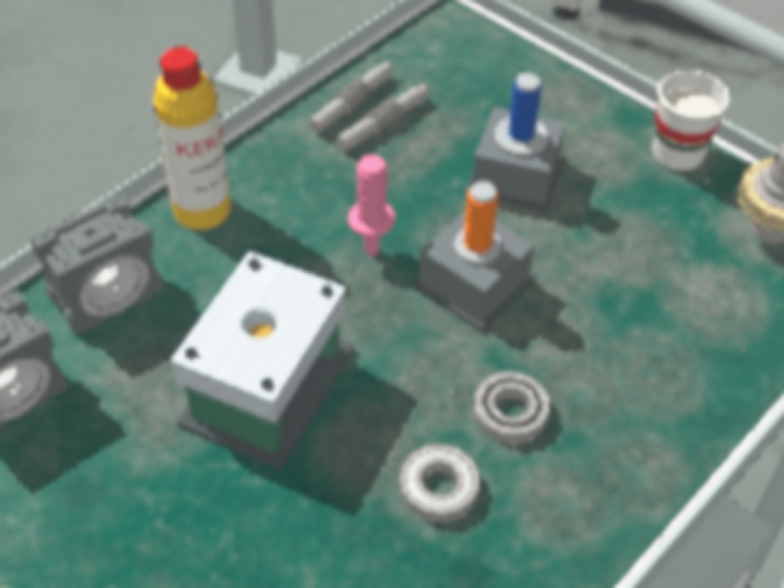

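View pics/t0c.png

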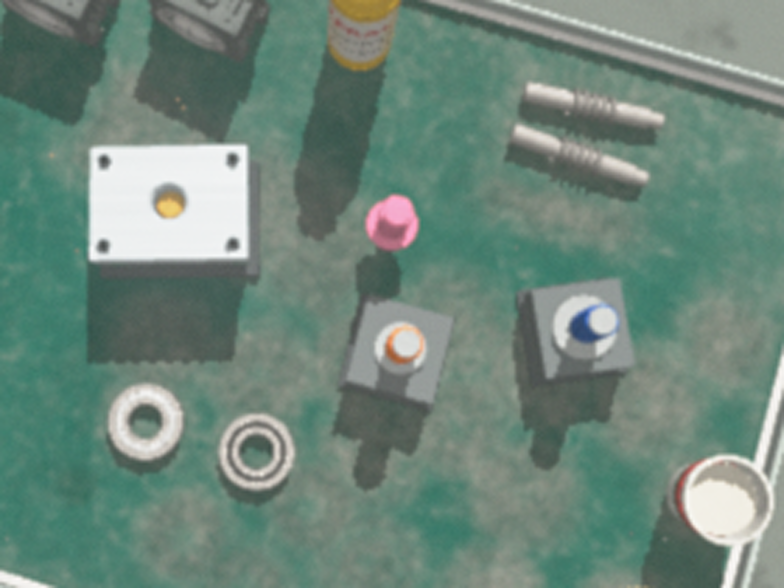

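View pics/t0.png

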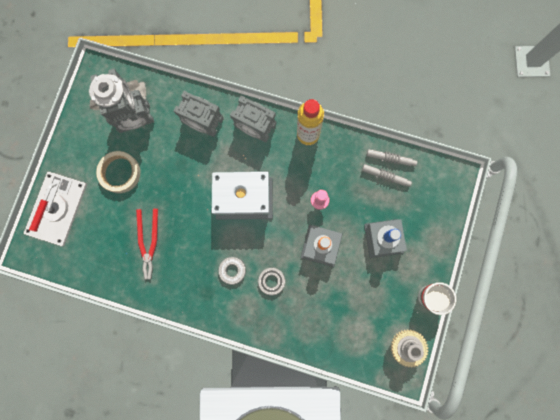

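Candidates for the drift (top picture): orange in its holder at (323,244), pink look-alike at (320,200), and the blue seal driver at (389,237). I choose the orange one. The bore is at about (240,192), in the centre of the lug.

Run:
```python
from h import *
S={}
for n,f in(('top','t0'),('scene','s0')):
    im=cv2.imread(f'pics/{f}.png');c=get_calibration(n);hsv=cv2.cvtColor(im,cv2.COLOR_BGR2HSV)
    # lug top
    m=((hsv[:,:,1]<40)&(hsv[:,:,2]>185)).astype(np.uint8)
    seed=(240,192) if n=='top' else (242,235)
    k,l,st,ce=cv2.connectedComponentsWithStats(m)
    i=min([j for j in range(1,k) if 500<st[j,4]<9000],key=lambda j:np.hypot(*(ce[j]-seed)))
    cnt,_=cv2.findContours((l==i).astype(np.uint8),0,2)
    q=max(cnt,key=cv2.contourArea).reshape(-1,2)
    W=np.array([onz(c,u,v,.09)[:2] for u,v in q],dtype=np.float32)*1000
    print(n,'lug',st[i],cv2.minAreaRect(W))
    # drift orange
    o=((hsv[:,:,0]>4)&(hsv[:,:,0]<18)&(hsv[:,:,1]>130)&(hsv[:,:,2]>110)).astype(np.uint8)
    k,l,st,ce=cv2.connectedComponentsWithStats(o)
    for j in range(1,k):
        if st[j,4]>20: print('orange',st[j],ce[j])
    for q in('drift','seal_driver'):
        for r in silhouettes(n,q):
            print(q,r['conf'],r['bbox'])
    # cap by eye
    for nm,(u,v),z in ([('cap',(180+405/2.8,120+344/2.8),.123),('bore',(180+169/2.8,120+202/2.8),.09),('bluecap',(180+601/2.8,120+318/2.8),.123)] if n=='top' else [('cap',(150+483/2.8,120+190/2.8),.123),('bore',(150+259/2.8,120+323/2.8),.09),('bluecap',(150+527/2.8,120+80/2.8),.123)]):
        print(nm,u,v,onz(c,u,v,z).round(4))
```

```text
top lug [ 212  172   57   41 2114] ((591.8768310546875, 55.91820526123047), (125.6080322265625, 90.04528045654297), 89.18978118896484)
orange [303 103  17  16  43] [310.06976744 112.09302326]
drift 0.81 [311.6, 187.5, 327.9, 209.9]
drift 0.69 [314.7, 235.8, 332.8, 254.2]
seal_driver 0.69 [376.5, 227.0, 399.7, 248.0]
cap 324.6428571428571 242.85714285714286 [ 0.4744 -0.1267  0.123 ]
bore 240.35714285714286 192.14285714285717 [0.5912 0.0547 0.09  ]
bluecap 394.64285714285717 233.57142857142858 [ 0.492  -0.2744  0.123 ]
scene lug [ 212  210   61   53 1657] ((591.5420532226562, 59.53904724121094), (92.01272583007812, 125.4173812866211), 0.07985521107912064)
orange [208 146  14   7  26] [215.03846154 150.03846154]
orange [316 190  12  20 172] [320.77325581 199.79069767]
drift 0.73 [313.3, 182.7, 329.6, 212.4]
drift 0.6 [275.6, 175.0, 287.3, 211.7]
seal_driver 0.87 [322.9, 144.9, 346.2, 179.1]
cap 322.5 187.85714285714286 [ 0.4741 -0.1227  0.123 ]
bore 242.5 235.35714285714286 [0.5909 0.0604 0.09  ]
bluecap 338.2142857142857 148.57142857142858 [ 0.4897 -0.2704  0.123 ]
```

Call:
move_arm(
  series=[
    [-10,-11,0,0],
    [-35,-39,0,0],
    [-65,-72,0,0],
    [-95,-105,0,0],
    [-125,-138,0,0],
    [-155,-171,0,0],
    [-185,-204,0,0],
    [-215,-237,0,0],
    [-245,-271,0,0],
    [-275,-304,0,0],
  ],
)

```text
t: 1.6
tool_pos: [0.4241, -0.2284, 0.2316]
eef_rot: [-180.0, -0.1, -67.6]
ft_force: [0.2, -0.8, 0.1]
width: 0.0858
```

Call:
move_arm(
  series=[
    [-28,-31,0,0],
    [-52,-57,0,0],
    [-69,-76,0,0],
    [-76,-84,0,0],
    [-79,-87,0,0],
    [-79,-87,0,0],
    [-79,-87,0,0],
    [-79,-87,0,0],
    [-79,-87,0,0],
    [-79,-87,0,0],
  ],
)

```text
t: 2.6
tool_pos: [0.474, -0.1258, 0.2313]
eef_rot: [180.0, -0.0, -67.7]
ft_force: [-0.2, 0.3, -0.1]
width: 0.0854
```

Run:
```python
from h import *
s=read_state();im=grab_frame('wrist');save(im,'w1.png')
print(s['t'],s['tool_pos'],s['eef_rot'],s['qpos'])
c=get_calibration('wrist');print(c)
for r in silhouettes('wrist','drift'): print(r['conf'],r['bbox'])
```

```text
2.6 [ 0.47395193 -0.12581327  0.23126433] [ 1.79992572e+02 -3.87908617e-03 -6.77266233e+01] [ 4.07803098e+01 -1.00912717e-02 -2.87937549e+01  1.04236691e+02
  2.60701503e-03  7.57761079e+01 -5.57407088e+01]
{'fx': 318.85460743209757, 'fy': 318.85460743209757, 'cx': 279.5512825570161, 'cy': 205.0927764968055, 'mount': array([[ 9.99999872e-01,  3.83736471e-04,  3.29305795e-04,
        -3.97504363e-04],
       [-4.64883796e-04,  9.53892671e-01,  3.00147558e-01,
        -7.79918880e-02],
       [-1.98944819e-04, -3.00147673e-01,  9.53892727e-01,
        -1.41901064e-01],
       [ 0.00000000e+00,  0.00000000e+00,  0.00000000e+00,
         1.00000000e+00]])}
0.83 [292.6, 59.5, 339.9, 105.7]
0.75 [258.6, 163.6, 301.6, 211.6]
0.54 [47.3, 0.2, 226.4, 70.5]
```

View pics/w1.png

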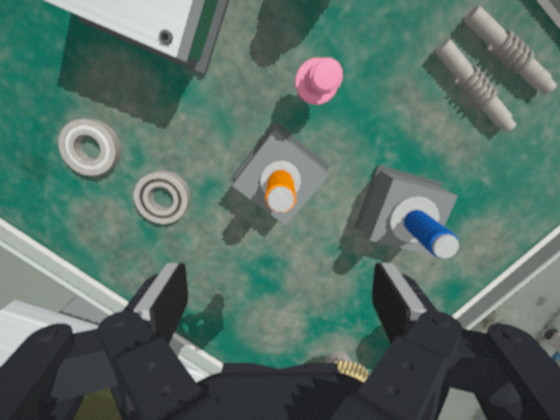

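The wrist view shows the orange drift below: cap at about (280,199), collar (280,183). Pink is at (320,78) and blue at (445,244).

```bash
cat >> h.py <<'E'
from scipy.spatial.transform import Rotation as Ro
def wcal(s):
    c=dict(get_calibration('wrist'));M=np.array(c['mount'])
    T=np.eye(4);T[:3,:3]=Ro.from_euler('xyz',s['eef_rot'],degrees=True).as_matrix();T[:3,3]=s['tool_pos']
    I=np.linalg.inv(T@M);c['R']=I[:3,:3];c['t']=I[:3,3];return c
def totool(s,d): return Ro.from_euler('xyz',s['eef_rot'],degrees=True).as_matrix().T@np.array(d)*1000
E
python3 - <<'E'
from h import *
s=read_state();c=wcal(s)
im=cv2.imread('pics/w1.png');hsv=cv2.cvtColor(im,cv2.COLOR_BGR2HSV)
cap=((hsv[:,:,1]<60)&(hsv[:,:,2]>150)).astype(np.uint8)
k,l,st,ce=cv2.connectedComponentsWithStats(cap[150:230,230:330])
for j in range(1,k):
    if st[j,4]>60: print(st[j][:5]+[230,150,0,0,0],ce[j]+[230,150])
o=((hsv[:,:,0]>4)&(hsv[:,:,0]<20)&(hsv[:,:,1]>130)).astype(np.uint8)[150:230,230:330]
y,x=np.nonzero(o);print('orange',x.min()+230,x.max()+230,y.min()+150,y.max()+150)
for p,z in(((280,199.5),.123),((280,183),.056)):
    X=onz(c,*p,z);print(X,totool(s,X-s['tool_pos']))
# predicted outlines
for X in([.474,-.125],):
  for z,r in((.123,.011),(.056,.021)):
    P=np.array([proj(c,[X[0]+r*np.cos(a),X[1]+r*np.sin(a),z]) for a in np.linspace(0,6.28,60)]);print(z,P.min(0),P.max(0))
E
```

```text
[260 159  43  36 570] [282.29824561 171.65964912]
[268 187  25  27 527] [280.15939279 199.5654649 ]
orange 265 295 170 206
[ 0.47782302 -0.1240106   0.123     ] [ 5.40348322e-02 -4.06635382e+00  1.08283911e+02]
[ 0.47578726 -0.12496244  0.056     ] [ 1.59301691e-01 -1.82579441e+00  1.75284054e+02]
0.123 [265.9630923  191.12998105] [292.73098982 216.68704217]
0.056 [258.82656271 164.21560554] [299.91546638 204.20081905]
```

Call:
move_arm(
  series=[
    [0,-1,8,0],
    [0,-2,28,0],
    [0,-3,52,0],
    [0,-3,77,0],
    [0,-3,102,0],
    [0,-3,127,0],
    [0,-3,146,0],
    [0,-3,156,0],
    [0,-3,161,0],
    [0,-3,161,0],
  ],
)

```text
t: 3.7
tool_pos: [0.4768, -0.124, 0.07]
eef_rot: [180.0, 0.0, -67.7]
ft_force: [-0.2, 0.0, 0.6]
width: 0.0855
```

Call:
move_arm(
  series=[
    [0,0,0,0],
    [0,0,0,0],
    [0,0,0,0],
    [0,0,0,0],
    [0,0,0,0],
    [0,0,0,0],
    [0,0,0,0],
    [0,0,0,0],
    [0,0,0,0],
    [0,0,0,0],
  ],
  grip=0,
  squeeze=80,
)

```text
t: 4.7
tool_pos: [0.4774, -0.1244, 0.071]
eef_rot: [-180.0, -0.1, -67.7]
ft_force: [-1.1, 0.6, 6.6]
width: 0.0242
```

Call:
move_arm(
  series=[
    [0,0,-5,0],
    [0,0,-20,0],
    [0,0,-40,0],
    [0,0,-65,0],
    [0,0,-90,0],
    [0,0,-110,0],
    [0,0,-122,0],
    [0,0,-128,0],
    [0,0,-130,0],
    [0,0,-130,0],
  ],
)

```text
t: 5.7
tool_pos: [0.4764, -0.1239, 0.1995]
eef_rot: [179.9, 0.1, -67.7]
ft_force: [0.1, -0.3, -3.0]
width: 0.0244
```

Run:
```python
from h import *
s=read_state();im=grab_frame('wrist');save(im,'w2.png')
print(s['t'],s['tool_pos'],s['eef_rot'],s['ft_force'],s['width'])
```

```text
5.7 [ 0.47639332 -0.12394418  0.19946732] [ 1.79936478e+02  5.24457914e-02 -6.76588560e+01] [ 0.05268961 -0.25886223 -2.95453338] 0.024448603277900834
```

View pics/w2.png

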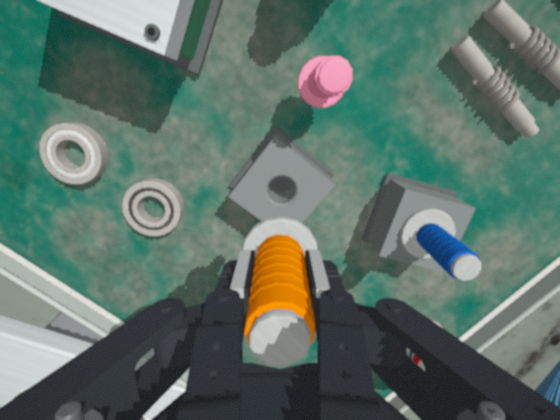

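The drift is held upright, collar at about (281,245), with its empty holder hole at (282,189) below.

Call:
move_arm(
  series=[
    [-5,-7,0,0],
    [-18,-26,0,0],
    [-38,-54,0,0],
    [-60,-86,0,0],
    [-83,-118,0,0],
    [-103,-147,0,0],
    [-116,-166,0,0],
    [-122,-175,0,0],
    [-124,-177,0,0],
    [-124,-177,0,0],
  ],
)

```text
t: 6.75
tool_pos: [0.5931, 0.0572, 0.1998]
eef_rot: [179.9, -0.0, -67.7]
ft_force: [-0.2, 0.1, -3.1]
width: 0.0244
```

Run:
```python
from h import *
s=read_state();im=grab_frame('wrist');save(im,'w3.png')
print(s['t'],s['tool_pos'],s['eef_rot'],s['ft_force'],s['qpos'])
c=wcal(s)
print('bore proj',proj(c,[.593,.0575,.09]))
s2=dict(s);s2['tool_pos']=np.array([.47639,-.12394,.19947]);c2=wcal(s2)
print('holder hole from w2',onz(c2,282,189,.05))
a=grab_frame('scene');save(a[130:290,170:390],'s3.png')
im=cv2.hconcat([cv2.resize(im,(400,300)),cv2.resize(a[130:280,170:370],(400,300))])
save(im,'ws3.png')
```

```text
6.75 [0.59307437 0.0572144  0.1997563 ] [ 1.79918243e+02 -3.86057686e-03 -6.76909206e+01] [-0.24173118  0.06311344 -3.07059769] [ 23.42673319  16.44099141 -37.62594939  92.53357536  10.34048412
  74.63421196 -83.52206347]
bore proj (np.float64(279.56602887374214), np.float64(203.4882779732981))
holder hole from w2 [ 0.47901228 -0.12504113  0.05      ]
```

View pics/ws3.png

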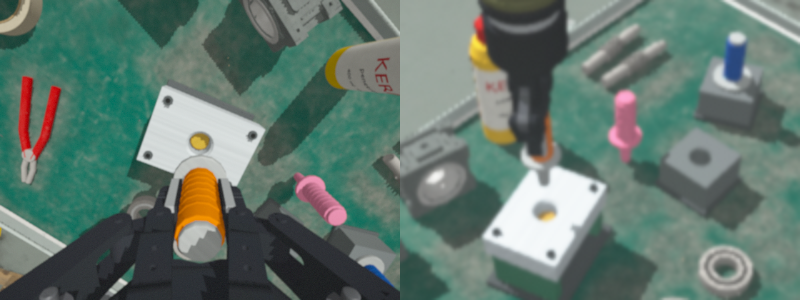

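Run:
```python
from h import *
s=read_state();c=wcal(s)
im=cv2.imread('pics/w3.png');g=cv2.cvtColor(im,cv2.COLOR_BGR2HSV)
m=((g[:,:,2]>195)&(g[:,:,1]<45))[165:235,245:320].astype(np.uint8)
d=1-m
k,l,st,ce=cv2.connectedComponentsWithStats(d)
for j in range(1,k):
    if st[j,4]>50: print(st[j],ce[j]+[245,165])
X=onz(c,280,199,.09);print(X,totool(s,X-s['tool_pos']))
cr=cv2.hconcat([cv2.resize(cv2.imread('pics/'+n)[150:270,220:340],(400,400),interpolation=2) for n in('w2.png','w3.png')])
cv2.imwrite('pics/c3.png',cr)
```

```text
[   2   19   65   51 1429] [279.29391183 209.09097271]
[0.59669646 0.05739021 0.09      ] [ 5.47816021e-02 -3.96153800e+00  1.10090642e+02]
```

View pics/c3.png

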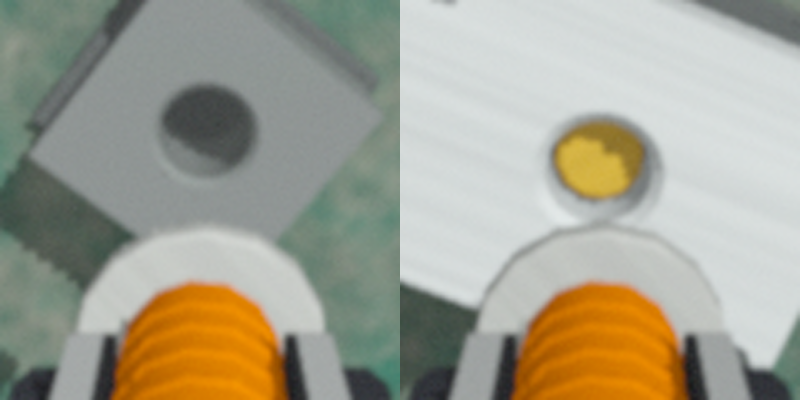

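The left crop shows the holder hole centre at (282.1,189.6); the right crop shows the bore mouth at about (281.2,201) in wrist pixels.

Run:
```python
from h import *
s=read_state();c=wcal(s)
X=onz(c,281.2,201,.09);print(X,totool(s,X-s['tool_pos']))
s2=dict(s);s2['tool_pos']=np.array([.47639,-.12394,.19947]);c2=wcal(s2)
X=onz(c2,282.1,189.6,.05);print(X,totool(s2,X-s2['tool_pos']))
# collar in hand: bottom of collar ellipse top edge
P=[proj(c,Ro.from_euler('xyz',s['eef_rot'],degrees=True).as_matrix()@np.array([.021*np.cos(a),y+.021*np.sin(a),.0145])+s['tool_pos']) for y in(0,) for a in np.linspace(0,6.28,90)]
print(np.min(P,0),np.max(P,0))
```

```text
[0.59547883 0.05582169 0.09      ] [  1.04653432  -2.24128061 110.09356104]
[ 0.47859879 -0.12546577  0.05      ] [  2.09900361  -1.63594661 149.47041671]
[241.3440814  219.32550854] [318.96179759 289.71695411]
```

Call:
move_arm(
  series=[
    [0.5,-1,3,0],
    [0.5,-1,10,0],
    [0.5,-1,20,0],
    [0.5,-1,30,0],
    [0.5,-1,38,0],
    [0.5,-1,44,0],
    [0.5,-1,49,0],
    [0.5,-1,53,0],
    [0.5,-1,55,0],
    [0.5,-1,55,0],
  ],
)

```text
t: 7.85
tool_pos: [0.5946, 0.0578, 0.1451]
eef_rot: [180.0, 0.0, -67.7]
ft_force: [0.2, -0.5, -2.7]
width: 0.0242
```

Run:
```python
from h import *
s=read_state();im=grab_frame('wrist');a=grab_frame('scene')
print(s['t'],s['tool_pos'],s['ft_force'],s['moment'])
save(cv2.hconcat([cv2.resize(im[130:310,160:400],(400,300),interpolation=2),cv2.resize(a[190:280,200:320],(400,300),interpolation=2)]),'ws4.png')
```

```text
7.85 [0.59459681 0.05779849 0.14514337] [ 0.1539154  -0.46146202 -2.71153683] [0.03307179 0.06408028 0.02555528]
```

View pics/ws4.png

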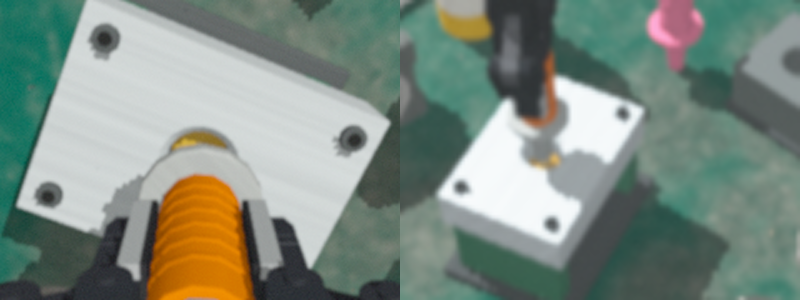

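The wrist crop shows the bore mouth centred behind the collar, and the force is the tool's weight alone, so the nose has entered freely. Now pressing down.

Call:
move_arm(
  series=[
    [0,0,3,0],
    [0,0,7,0],
    [0,0,11,0],
    [0,0,15,0],
    [0,0,19,0],
    [0,0,23,0],
    [0,0,26,0],
    [0,0,28,0],
    [0,0,30,0],
    [0,0,30,0],
  ],
)

```text
t: 8.95
tool_pos: [0.595, 0.0578, 0.1155]
eef_rot: [-180.0, -0.0, -67.7]
ft_force: [-0.4, -0.5, 3.0]
width: 0.0244
```

Call:
move_arm(
  series=[
    [0,0,1,0],
    [0,0,2,0],
    [0,0,3,0],
    [0,0,4,0],
    [0,0,5,0],
    [0,0,5.5,0],
    [0,0,6,0],
    [0,0,6,0],
    [0,0,6,0],
    [0,0,6,0],
  ],
)

```text
t: 9.95
tool_pos: [0.595, 0.0578, 0.111]
eef_rot: [-180.0, -0.1, -67.7]
ft_force: [-3.5, -0.0, 13.2]
width: 0.0241
```

Call:
move_arm(
  series=[
    [0,0,1,0],
    [0,0,2,0],
    [0,0,3,0],
    [0,0,3,0],
    [0,0,3,0],
    [0,0,3,0],
    [0,0,3,0],
    [0,0,3,0],
    [0,0,3,0],
    [0,0,3,0],
  ],
)

```text
t: 10.95
tool_pos: [0.5951, 0.0578, 0.1109]
eef_rot: [-180.0, -0.1, -67.7]
ft_force: [-9.9, -2.2, 29.1]
width: 0.0243
```

Run:
```python
from h import *
s=read_state();im=grab_frame('wrist');a=grab_frame('scene')
print(s['t'],s['tool_pos'],s['ft_force'],s['moment'])
save(cv2.hconcat([cv2.resize(im[130:310,160:400],(400,300),interpolation=2),cv2.resize(a[190:280,200:320],(400,300),interpolation=2)]),'ws5.png')
```

```text
10.95 [0.59508683 0.05781487 0.11090284] [-9.8972858  -2.19998702 29.13252664] [-0.26161591  2.29446221  0.03438636]
```

View pics/ws5.png

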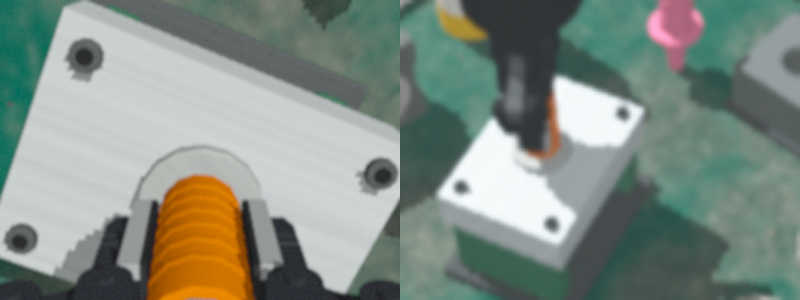

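Seated: 16 N more gave no further travel. I'll relax the preload, open and lift away.

Call:
move_arm(
  series=[
    [0,0,-1.5,0],
    [0,0,-3,0],
    [0,0,-4,0],
    [0,0,-4,0],
    [0,0,-4,0],
    [0,0,-4,0],
    [0,0,-4,0],
    [0,0,-4,0],
    [0,0,-4,0],
    [0,0,-4,0],
  ],
)

```text
t: 12.05
tool_pos: [0.595, 0.0578, 0.111]
eef_rot: [-180.0, -0.0, -67.7]
ft_force: [-1.5, -1.2, 8.2]
width: 0.0245
```

Call:
move_arm(
  series=[
    [0,0,0,0],
    [0,0,0,0],
    [0,0,0,0],
    [0,0,0,0],
    [0,0,0,0],
    [0,0,0,0],
    [0,0,0,0],
    [0,0,0,0],
    [0,0,0,0],
    [0,0,0,0],
  ],
  grip=1,
)

```text
t: 13.05
tool_pos: [0.5946, 0.0578, 0.1103]
eef_rot: [180.0, -0.0, -67.7]
ft_force: [0.3, 0.4, 0.3]
width: 0.0853
```

Call:
move_arm(
  series=[
    [0,0,-4,0],
    [0,0,-12,0],
    [0,0,-25,0],
    [0,0,-45,0],
    [0,0,-68,0],
    [0,0,-90,0],
    [0,0,-108,0],
    [0,0,-116,0],
    [0,0,-120,0],
    [0,0,-120,0],
  ],
)

```text
t: 14.05
tool_pos: [0.5947, 0.0578, 0.2306]
eef_rot: [-180.0, -0.0, -67.7]
ft_force: [0.1, 0.4, -0.0]
width: 0.0854
```

Run:
```python
from h import *
s=read_state();im=grab_frame('wrist');a=grab_frame('scene')
print(s['t'],s['tool_pos'],s['ft_force'],s['width'])
save(cv2.hconcat([cv2.resize(im,(400,300)),cv2.resize(a[170:290,200:360],(400,300),interpolation=2)]),'ws6.png')
```

```text
14.05 [0.59466739 0.05780014 0.23060081] [ 0.11024784  0.39235859 -0.00682661] 0.08542148299180978
```

View pics/ws6.png

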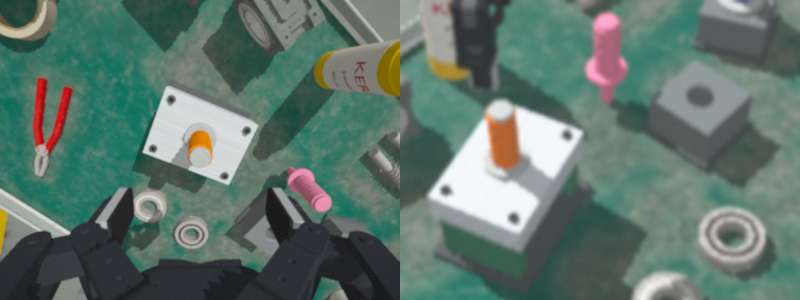

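The drift stands upright with its collar flat on the lug (right crop, about (503,165)). The gripper is clear and reads no force.

```bash
python3 -c "
from cell import *
print(close_job())"
```

```text
the job is handed in; nothing more can be done
None
```

The job is handed in: the orange drift was taken from its holder, lowered into the bore and pressed until its collar sat on the lug, then released. It finished in about 14 s of the 35 s allowed.

**Last checks**
- **Seating:** at the end, 16 N more push gave no further travel. The tool stopped at z = 0.111 m, the height I had worked out for the collar on the lug. I did not read the pin's travel directly; I infer about 32 mm from the collar being seated.
- **Standing drift:** the last pictures show it upright in the bore. The gripper was fully open, 120 mm above, and read zero force.
- **Seal driver:** the arm passed above it at a safe height and never worked near it. I did not measure its position again at the end.

**Disagreement:** the fixed cameras differed by 4–6 mm in y. I used the wrist camera for the final alignment, and the nose went into the bore without contact.

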